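# Seat the viewer in the tripod head and snap the clamp lever over

## Robot

A 6-joint arm with a two-finger parallel gripper is mounted at the origin on the work surface. World frame = base frame: x ahead of the robot, y to its left, z up, the work surface at z = 0. Lengths are in m, angles in rad, forces in N, time in s.
With the tool pointing down it reaches from about 0.35 to 0.975 m from the base axis. Payload 4.9 kg.
Tool frame: the origin (TCP) lies on the centre line of the jaws, within the pads' length; the fingertips stand 14 mm ahead of it and the grasp point (between the pads) lies 5 mm behind it; z points along the fingers, y is the line along which they close (so a half turn about z gives the same grasp; the last joint's range is limited). The gripper opens to 85 mm and grips with 20 to 120 N. Pads are 22 mm wide; open, the fingers measure 114 mm over their backs; the gripper's body (76 mm by 85 mm) begins 54 mm behind the grasp point. The pads swing forward as they close: fully open they stand 13 mm farther back than shut.
Start: joints at [-1.409, 0.053, 1.613, -0, 1.476, -0.119], TCP at [0.173, -0.601, 0.245] pointing down, gripper open.
Joint ranges: [-3.01, 3.01], [-1.01, 2.22], [0.06, 2.58], [-1.02, 4.17], [0.09, 2.62], [-3.14, 3.14]. Speed limits (rad/s): [2.57, 2.57, 3.14, 3.14, 3.14, 3.14].

## Interface

Orientations are given as a unit quaternion [w, x, y, z].
In Python, from plant import * gives the robot as it stands.
- The arm moves only by the tool send_rows, never from a script. Its argument "steps" is a list of rows, each an object with "translation": the shift along the tool's x, y, z in cm, a list of three; "delta_rot": the turn, a rotation vector about the tool's x, y, z in rad, a list of three; "jaw": the finger opening in cm, from 0 to 8.54. In form: [{"translation": [dx, dy, dz], "delta_rot": [rx, ry, rz], "jaw": jaw}, ...]. A call has exactly 8 rows; each row is the pose to reach, as a shift and turn from the pose commanded when the call began, along the tool's axes at that moment; what a row does not reach only later rows make up. A row lasts 1/10 s, in which the tool goes at most 50 mm and 8.59 degrees, less where a joint would pass 70% of its speed; a pose out of reach is approached as far as the arm can. A call with a gripper value outside its range is refused whole. The fingers move at their own pace and stop on an object; the grip force is fixed at half the most. Time passes only in rows, so rows that repeat a pose let the fingers close, or fill a call up. It gives the time, the measured TCP pose, the force, the opening and the grip force at its end, in the units of the state.
- state(): the state, without advancing time (a new reading comes with each control period).
- grab_frame(name): name is "scene" or "side" or "wrist"; returns a dict with "pixels" (480x640x3 uint8, blue, green, red), "range_z" (480x640 float32, m along the optical axis (not along the pixel's ray), 0 where there is no reading), "fx", "fy", "cx", "cy" (pixels), "rvec" (rotation vector, rad) and "tvec" (3), from world to camera coordinates, as OpenCV has them. Camera axes: x right, y down, z forward; pixel columns grow to the right and rows downward; lengths in m; the calibration is good to about 2 mm. A picture is of the moment at which its call begins.
- job_done(): hands the job in; it is judged then, once.
The state is a dict: "time": time; "joint_pos": joint angles; "joint_vel": joint speeds; "joint_efforts": joint torques, N m; "tool_pos": TCP position; "tool_rot": TCP orientation; "contact_force": force on the tool from outside, world axes, zero at the start; "ft_torque": the same for the moment, N m; "gripper_width": opening from 0.0 (shut) to 1.0 (fully open); "grasp_force": force on a finger pad.
Only numpy, scipy, OpenCV 4.12 (cv2) and the standard library are available. Lean on these libraries where they do the work, as an engineer would, in place of code of your own. Each camera call takes 0.05 s, during which the arm holds its last target. There are 200 camera calls.

## Task

Push the viewer on its plate along the clamp channel of the tripod head until it is fully home against the end stop, and only then push the clamp's locking lever over past its centre, so that it snaps into its other position and locks. Use the fingers just to push: pick nothing up, keep the viewer down flat in its channel, and do not disturb the canisters, dome, loupe, lens cap or lid dispenser standing around.

Things in the scene. Friction and masses are not known exactly. Their poses are not given: they have to be found in the camera images.
- head: Black tripod head fixed to the shelf by a 100 mm square foot. Origin: centre of the foot's underside; z up; x along the clamp channel on top, from its open end to its end stop, within 0.5 rad of world x; y to the left. Channel floor 85 mm above the shelf, x -55 to +40 mm, 53 mm wide between rails 8 mm high (67 mm over all). Lever bracket on the -y side, top 101 mm above the shelf.
- viewer: Grey plastic viewer on its 60 x 50 x 8 mm plate, about 0.16 kg, loose in the channel, 20 to 40 mm short of the stop. Origin: centre of the plate's underside, x as the head's. Housing 50 x 48 mm, top 44 mm up, its flat rear face flush with the plate's rear edge at x = -30 mm; eyepiece in front. Home: plate touches the stop, origin at x = 0 of the head. Slides with 0.5 to 3 N.
- lever (a joint): Locking lever's angle about a level axis along the head's y. 0: open, leaning 0.5 rad back from upright towards the channel's open end (head -x). 1.0: locked, leaning 0.5 rad forward (head +x). An over-centre spring drives it to the nearer end; past upright (0.5) it snaps to 1.0 by itself. It takes 3 to 4 N at the tip to start it. Starts at 0.
- lever_tip (a point): Centre of the bare aluminium cross-bar at the lever's end, 14 mm diameter, 18 mm long along the head's y, 55 mm from the pivot; it moves with the lever. When open it is 143 mm above the shelf and 26 mm back (head -x) of the pivot, when upright 150 mm above the shelf.
- lever_pivot (a point): Middle of the lever on its pivot axis: at x = 0, y = -56 mm, 95 mm above the shelf in the head's frame. The lever's arm is 12 mm wide and 8 mm thick.
- channel_stop (a point): Middle of the end stop's face, at x = +30 mm, y = 0, 92 mm above the shelf in the head's frame; the stop's top is 99 mm above the shelf.
- dispenser: White plastic push dispenser for canister lids, fixed at the back, 85 x 75 mm foot, 153 mm high; origin at the centre of its underside. Not to be touched.
- dome: Glass paperweight dome, 70 mm across, 41 mm high, loose; origin at the centre of its underside. Leave alone.
- loupe: Black cylindrical loupe, 42 mm across, 42 mm high, loose; origin at the centre of its underside. Leave alone.
- cap: Black lens cap, 52 mm across, 8 mm thick, lying flat; origin at the centre of its underside. Leave alone.
- canister0: One of four grey lidded canisters in a row on the head's +y side, 34 mm across, 51 mm high, loose; origin at the centre of its underside. Leave alone.
- canister1: One of four grey lidded canisters in a row on the head's +y side, 34 mm across, 51 mm high, loose; origin at the centre of its underside. Leave alone.
- canister2: One of four grey lidded canisters in a row on the head's +y side, 34 mm across, 51 mm high, loose; origin at the centre of its underside. Leave alone.
- canister3: One of four grey lidded canisters in a row on the head's +y side, 34 mm across, 51 mm high, loose; origin at the centre of its underside. Leave alone.
There are look-alikes about, which are no part of the job. What is shaped like the viewer but green is not meant.

How it is judged:
By the outcome, as a careful person would: the job done as asked, in the order asked, and still so for the second after the job is handed in, with the robot touching nothing.
It also fails if it takes over 38 s, if anything falls off the work surface, if the arm or the gripper's body presses on something with over 40 N, if the wrist force passes 120 N, or if a joint passes its speed limit or range.

## Working session

There is one attempt and no reset: what is moved stays moved. The work goes in short steps, Python scripts to look and compute and a tool call to move; the robot and the scene stay as the last step left them, time stands still between calls to the robot, and variables do not carry over. Pictures are saved under pics/ and viewed, at most 10 in all, crops included, and the job is handed in when it is done.

Besides the shell and the picture viewer there is one more tool, called after "Emit:" by a JSON object that holds its "name" and its "arguments". send_rows: Moves the arm, as the interface text tells. Its arguments: {"type":"object","properties":{"steps":{"type":"array","items":{"type":"object","properties":{"translation":{"type":"array","items":{"type":"number"}},"delta_rot":{"type":"array","items":{"type":"number"}},"jaw":{"type":"number"}}}}},"required":["steps"]}

```bash
mkdir -p pics; cat > h.py <<'E'
from plant import *
import numpy as np, cv2
from scipy.spatial.transform import Rotation as R
def cloud(f):
    z=f["range_z"]; v,u=np.mgrid[0:480,0:640]
    P=np.stack([(u-f["cx"])/f["fx"]*z,(v-f["cy"])/f["fy"]*z,z],-1)
    Rm=cv2.Rodrigues(np.array(f["rvec"],float))[0]
    W=(P-np.array(f["tvec"]).ravel())@Rm
    W[z==0]=np.nan
    return W
E
python3 - <<'E'
from h import *
for n in("scene","side"):
    f=grab_frame(n); cv2.imwrite(f"pics/{n}0.png",f["pixels"]); np.save(f"pics/{n}0.npy",cloud(f)); 
print(state())
E
```

```text
{'time': 0.1, 'joint_pos': array([-1.40899004e+00,  5.33011331e-02,  1.61415325e+00,  2.32076248e-06,
        1.47601758e+00, -1.18991357e-01]), 'joint_vel': array([ 0.00124746, -0.000167  , -0.00195603,  0.0010263 ,  0.00106169,
       -0.0010021 ]), 'joint_efforts': array([-6.95836352e-04, -3.94904959e+01, -3.71366322e+01, -1.58346743e-04,
        3.96289834e-03, -8.54556447e-06]), 'tool_pos': array([ 0.1731198 , -0.59998248,  0.24418162]), 'tool_rot': array([-9.39462498e-04,  9.90159843e-01,  1.39937853e-01, -1.89592507e-05]), 'contact_force': array([-0.21388626, -0.02267127, -0.14454785]), 'ft_torque': array([-0.01103857,  0.01318499, -0.00225406]), 'grasp_force': 0.0, 'gripper_width': 1.0003453000230456}
```

View pics/scene0.png

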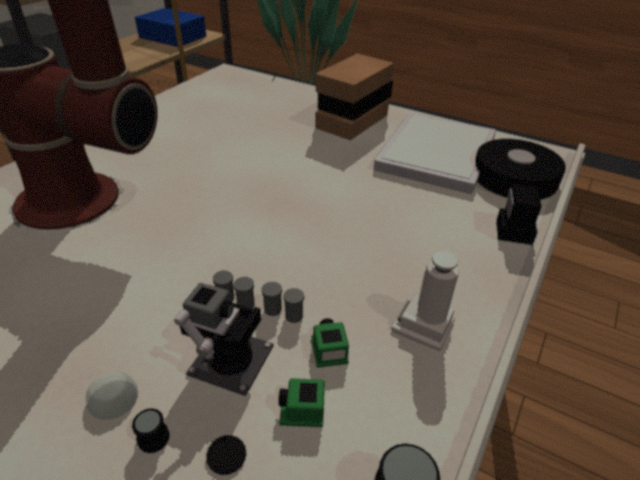

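View pics/side0.png

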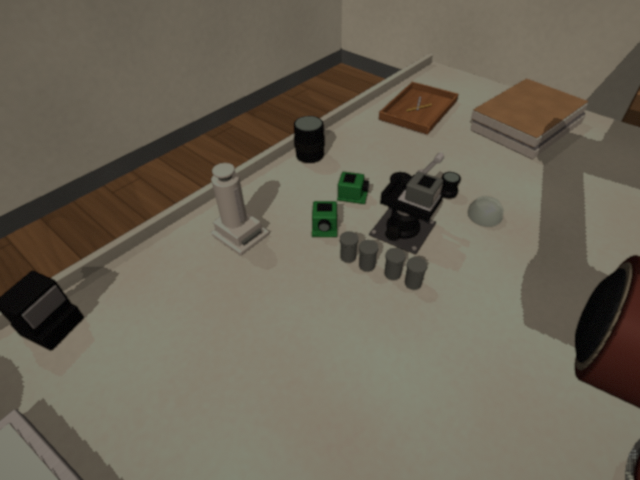

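Scene view: the grey viewer sits on the black head at (208,305), with its lever at about (190,325) to (205,350). The two green look-alikes are at (331,343) and (303,402). Grey colour and being in the channel identify the right one. In the side view the grey viewer is at (425,190) and the lever bar at (438,157). Next I'll measure these and confirm with a crop.

```bash
python3 - <<'E'
from h import *
for n,(u0,u1,v0,v1) in dict(scene=(160,285,270,400),side=(360,465,140,260)).items():
    im=cv2.imread(f"pics/{n}0.png"); W=np.load(f"pics/{n}0.npy")
    c=im[v0:v1,u0:u1]; w=W[v0:v1,u0:u1].reshape(-1,3); b=c.reshape(-1,3).astype(float).mean(1)
    cv2.imwrite(f"pics/{n}_c.png",cv2.resize(c,None,fx=3.2,fy=3.2,interpolation=cv2.INTER_CUBIC))
    for nm,lo,hi in(("table",-.01,.003),("foot",.004,.016),("rail",.088,.096),("stop",.096,.102),("vtop",.121,.134),("hi",.136,.165)):
        m=(w[:,2]>lo)&(w[:,2]<hi)
        if m.sum()<5: print(n,nm,m.sum());continue
        p=w[m]; r=cv2.minAreaRect((p[:,:2]*1000).astype(np.float32))
        print(n,nm,m.sum(),p.mean(0).round(4),"rect",np.round(r[0],1),np.round(r[1],1),round(r[2],1),"bright",b[m].mean().round())
im=np.vstack([cv2.copyMakeBorder(cv2.imread("pics/scene_c.png"),0,0,0,0,cv2.BORDER_CONSTANT)])
s=cv2.imread("pics/side_c.png"); h=max(im.shape[0],s.shape[0])
pad=lambda a:cv2.copyMakeBorder(a,0,h-a.shape[0],0,0,cv2.BORDER_CONSTANT)
o=np.hstack([pad(im),pad(s)]);print(o.shape);cv2.imwrite("pics/crop.png",o)
E
```

```text
scene table 7825 [ 0.5196 -0.1309  0.    ] rect [ 505.9 -117.3] [228.4 282. ] 33.5 bright 129.0
scene foot 2009 [ 0.586  -0.1606  0.0073] rect [ 566.5 -143.5] [107.7 217.3] 11.8 bright 39.0
scene rail 750 [ 0.5814 -0.1688  0.0924] rect [ 582.3 -168.3] [109.5  75. ] 61.6 bright 47.0
scene stop 571 [ 0.5919 -0.174   0.0992] rect [ 590.2 -172.3] [99.4 63.2] 47.0 bright 30.0
scene vtop 1217 [ 0.5528 -0.1684  0.1279] rect [ 554.4 -179.4] [62.5 85.8] 6.9 bright 51.0
scene hi 196 [ 0.5579 -0.2181  0.1456] rect [ 557.  -216.9] [15.2 18.7] 5.9 bright 95.0
side table 7008 [ 0.6253 -0.2781  0.0007] rect [ 613.1 -277.4] [252.7 404. ] 38.4 bright 119.0
side foot 1245 [ 0.5743 -0.1638  0.0076] rect [ 629.  -269.1] [193.7 379. ] 26.5 bright 42.0
side rail 448 [ 0.5566 -0.1368  0.0926] rect [ 563.3 -155.5] [93.9 69. ] 9.5 bright 37.0
side stop 239 [ 0.5817 -0.1457  0.0994] rect [ 567.9 -167.2] [91.5 92.1] 10.0 bright 30.0
side vtop 678 [ 0.5461 -0.1565  0.1285] rect [ 552.9 -171.9] [63.1 78.2] 6.8 bright 50.0
side hi 86 [ 0.5534 -0.2111  0.1466] rect [ 555.5 -213.8] [15.3 19.6] 8.5 bright 105.0
(416, 736, 3)
```

View pics/crop.png

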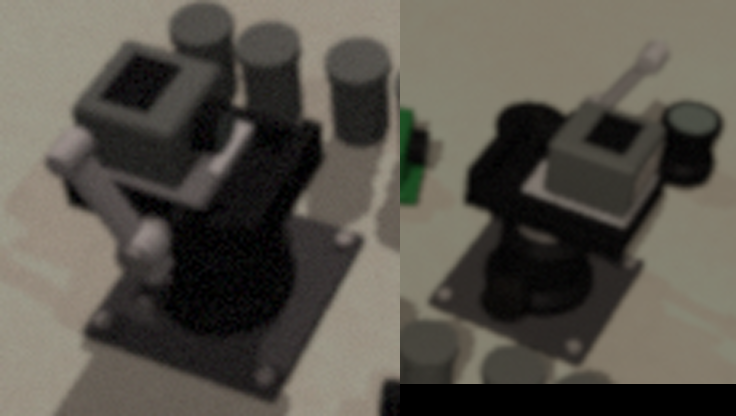

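The crop confirms it: the grey viewer is in the channel on a bright plate (left panel (150,110), right panel (605,160)). The lever bar is at (70,155) and (655,52), leaning back. Next I'll fit the head's yaw and the viewer's position, and place the surrounding obstacles.

```bash
python3 - <<'E'
from h import *
rect=lambda p:[np.round(x,1) for x in cv2.minAreaRect((p[:,:2]*1000).astype(np.float32))]
T=np.array([.5755,-.1567]);a=np.radians(7);Rz=np.array([[np.cos(a),-np.sin(a)],[np.sin(a),np.cos(a)]])
A=[]
for n in("scene","side"):
    im=cv2.imread(f"pics/{n}0.png").reshape(-1,3).astype(float); W=np.load(f"pics/{n}0.npy").reshape(-1,3)
    ok=np.isfinite(W[:,2])&(np.linalg.norm(W[:,:2]-T,axis=1)<.3); W=W[ok]; im=im[ok]
    hf=(W[:,:2]-T)@Rz
    foot=(W[:,2]>.005)&(W[:,2]<.012)&(abs(hf)<.058).all(1)&(im.mean(1)<90)
    vt=(W[:,2]>.125)&(W[:,2]<.133)&(hf[:,1]>-.032)&(hf[:,1]<.04)
    body=(W[:,2]>.1)&(W[:,2]<.133)&(hf[:,1]>-.032)&(hf[:,1]<.04)
    for nm,m in(("foot",foot),("vtop",vt),("vbody",body)):
        q=hf[m]; print(n,nm,m.sum(),rect(W[m]),"head pct",np.percentile(q,[1,99],axis=0).round(4).tolist())
    tip=(W[:,2]>.137)&(abs(hf[:,1]+.056)<.02); print("tip",hf[tip].mean(0).round(4),np.percentile(hf[tip],[2,98],axis=0).round(4).tolist(),W[tip,2].max().round(4))
    rail=(W[:,2]>.09)&(W[:,2]<.0955)&(abs(hf[:,1])<.045);print("rail",np.percentile(hf[rail],[1,99],axis=0).round(4).tolist(),rect(W[rail]))
    # obstacles
    g=(W[:,2]>.006)&~((abs(hf)<.075).all(1)); k=np.zeros((600,600),np.uint8)
    ij=((W[g,:2]-T+.3)*1000).astype(int); k[ij[:,1],ij[:,0]]=1; k=cv2.morphologyEx(k,cv2.MORPH_CLOSE,np.ones((5,5)))
    N,L,S,C=cv2.connectedComponentsWithStats(k)
    for i in range(1,N):
        if S[i,4]>150:
            s=L[ij[:,1],ij[:,0]]==i; p=W[g][s]; print("  obs",p.min(0).round(3),p.max(0).round(3))
E
```

```text
scene foot 1414 [array([ 572.3, -158. ]), array([100.1, 100.1]), np.float64(9.8)] head pct [[-0.0501, -0.0499], [0.0459, 0.0483]]
scene vtop 977 [array([ 552.2, -160.7]), array([61.9, 49.2]), np.float64(10.0)] head pct [[-0.0535, -0.0252], [0.0052, 0.0214]]
scene vbody 1590 [array([ 566., -162.]), array([92.3, 62.9]), np.float64(13.7)] head pct [[-0.0532, -0.026], [0.0302, 0.0218]]
tip [-0.0251 -0.0588] [[-0.0326, -0.0661], [-0.0199, -0.0488]] 0.1515
rail [[-0.041, -0.044], [0.0372, 0.0344]] [array([ 567.2, -162.4]), array([95. , 79.8]), np.float64(6.1)]
  obs [ 0.446 -0.331  0.006] [ 0.506 -0.264  0.042]
  obs [ 0.543 -0.332  0.006] [ 0.584 -0.292  0.046]
  obs [ 0.635 -0.306  0.006] [ 0.687 -0.255  0.012]
  obs [ 0.843 -0.245  0.047] [ 0.873 -0.188  0.089]
  obs [ 0.68  -0.21   0.006] [ 0.746 -0.14   0.048]
  obs [ 0.661 -0.101  0.006] [ 0.729 -0.034  0.047]
  obs [ 0.464 -0.076  0.007] [ 0.499 -0.041  0.053]
  obs [ 0.503 -0.069  0.006] [ 0.538 -0.035  0.054]
  obs [ 0.55  -0.055  0.006] [ 0.583 -0.02   0.054]
  obs [ 0.589 -0.049  0.006] [ 0.623 -0.014  0.053]
  obs [0.756 0.02  
[... 454 characters left out ...]
[-0.0219, -0.0451]] 0.1523
rail [[-0.0585, -0.0302], [0.0294, 0.0378]] [array([ 563.3, -155.5]), array([93.9, 69. ]), np.float64(9.5)]
  obs [ 0.542 -0.329  0.006] [ 0.582 -0.288  0.045]
  obs [ 0.436 -0.315  0.006] [ 0.504 -0.26   0.043]
  obs [ 0.654 -0.304  0.006] [ 0.686 -0.267  0.011]
  obs [ 0.841 -0.247  0.006] [ 0.874 -0.181  0.089]
  obs [ 0.673 -0.198  0.006] [ 0.742 -0.136  0.048]
  obs [ 0.652 -0.095  0.006] [ 0.726 -0.024  0.048]
  obs [ 0.465 -0.072  0.006] [ 0.498 -0.038  0.054]
  obs [ 0.503 -0.066  0.006] [ 0.537 -0.032  0.054]
  obs [ 0.55  -0.051  0.006] [ 0.583 -0.017  0.054]
  obs [ 0.589 -0.046  0.006] [ 0.623 -0.012  0.054]
  obs [0.755 0.025 0.006] [0.804 0.081 0.136]
```

Head: origin about (0.572, -0.156), yaw about 0.169 rad. It is consistent from the foot fit (100 x 100 mm) and the lever tip. The viewer's rear face is at head x of about -52 mm. I'll approach high, with fingers shut and tool x turned to head x.

Emit:
{"name": "send_rows", "arguments": {"steps": [{"translation":[2.5,-2,0],"delta_rot":[0,0,0.03],"jaw":0},{"translation":[6,-4.8,0],"delta_rot":[0,0,0.06],"jaw":0},{"translation":[10,-8,0],"delta_rot":[0,0,0.112],"jaw":0},{"translation":[14,-11.1,0],"delta_rot":[0,0,0.112],"jaw":0},{"translation":[18,-14.3,0],"delta_rot":[0,0,0.112],"jaw":0},{"translation":[22,-17.5,0],"delta_rot":[0,0,0.112],"jaw":0},{"translation":[25,-19.8,0],"delta_rot":[0,0,0.112],"jaw":0},{"translation":[27,-21.4,0],"delta_rot":[0,0,0.112],"jaw":0}]}}

```text
time: 0.9
tool_pos: [0.3744, -0.3174, 0.2449]
tool_rot: [-0.0, 0.996, 0.085, 0.0]
contact_force: [0.4, 0.1, -0.1]
gripper_width: -0.002
grasp_force: 0.0
```

```bash
cat >> h.py <<'E'
H=np.array([.572,-.156,0]);YAW=.169
RH=R.from_euler("z",YAW)
def to(hx,hy,z):
    "shift in tool cm, and turn, to a head-frame target with tool x along head x, pointing down"
    s=state(); q=s["tool_rot"]; Rt=R.from_quat([q[1],q[2],q[3],q[0]])
    p=H+RH.apply([hx,hy,0])+[0,0,z]; G=RH*R.from_euler("x",np.pi)
    hp=RH.inv().apply(s["tool_pos"]-H)
    print("t",round(s["time"],2),"head pos",hp.round(4),"F",RH.inv().apply(s["contact_force"]).round(2),"gw",round(s["gripper_width"],3))
    print("go",(Rt.inv().apply(p-s["tool_pos"])*100).round(2),(Rt.inv()*G).as_rotvec().round(3))
E
python3 -c "
from h import *
to(-.095,0,.20)"
```

```text
t 0.9 head pos [-0.2219 -0.1259  0.2449] F [ 0.4   0.02 -0.13] gw -0.002
go [ 12.72 -12.55   4.5 ] [-0.001 -0.     0.002]
```

Emit:
{"name": "send_rows", "arguments": {"steps": [{"translation":[2,-2,0],"delta_rot":[0,0,0],"jaw":0},{"translation":[5,-5,0],"delta_rot":[0,0,0],"jaw":0},{"translation":[8,-8,0],"delta_rot":[0,0,0],"jaw":0},{"translation":[11,-11,0],"delta_rot":[0,0,0],"jaw":0},{"translation":[12.7,-12.5,0],"delta_rot":[0,0,0],"jaw":0},{"translation":[12.7,-12.5,2],"delta_rot":[0,0,0],"jaw":0},{"translation":[12.7,-12.5,5],"delta_rot":[0,0,0],"jaw":0},{"translation":[12.7,-12.5,7],"delta_rot":[0,0,0],"jaw":0}]}}

```text
time: 1.7
tool_pos: [0.4768, -0.1746, 0.173]
tool_rot: [-0.001, 0.996, 0.085, -0.001]
contact_force: [0.1, -0.1, -0.1]
gripper_width: 0.0
grasp_force: 0.0
```

```bash
python3 - <<'E'
from h import *
to(-.095,0,.116)
a=grab_frame("side");b=grab_frame("scene")
o=np.hstack([cv2.resize(a["pixels"][110:270,350:510],None,fx=2.4,fy=2.4),cv2.resize(b["pixels"][220:380,130:290],None,fx=2.4,fy=2.4)])
cv2.imwrite("pics/a1.png",o)
for f in(a,b):
    W=cloud(f).reshape(-1,3);W=W[np.isfinite(W[:,2])];h=RH.inv().apply(W-H)
    m=(h[:,2]>.06)&(h[:,2]<.15)&(h[:,0]<-.065)&(h[:,0]>-.15)&(abs(h[:,1])<.04)
    print("finger",m.sum(),h[m].min(0).round(4),h[m].max(0).round(4))
E
```

```text
t 1.7 head pos [-0.097  -0.0023  0.173 ] F [ 0.1  -0.11 -0.14] gw 0.0
go [ 0.21 -0.23  5.7 ] [-0.002  0.002  0.001]Traceback (most recent call last):
  File "<stdin>", line 9, in <module>
    return umr_minimum(a, axis, None, out, keepdims, initial, where)
ValueError: zero-size array to reduction operation minimum which has no identity
```

View pics/a1.png

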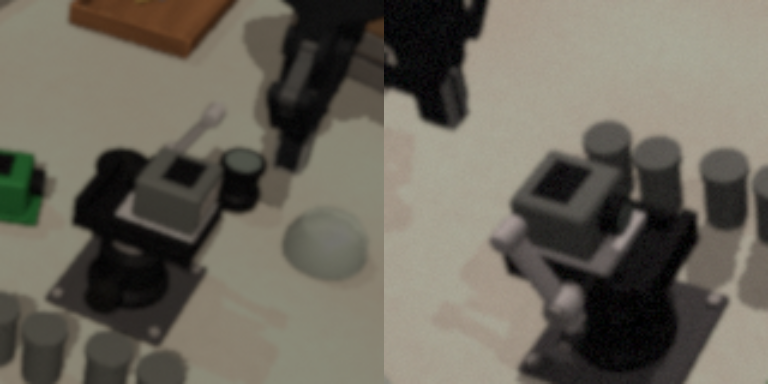

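The fingers are shut at crop (290,150) left and (450,110) right, behind the viewer and aligned. Nothing of them is below z 0.15, so the fingertips are about 14 mm ahead of the TCP, as stated. I'll descend to TCP z 0.112 and advance gently.

Emit:
{"name": "send_rows", "arguments": {"steps": [{"translation":[0,-0.2,2],"delta_rot":[0,0,0],"jaw":0},{"translation":[0,-0.2,4.5],"delta_rot":[0,0,0],"jaw":0},{"translation":[0,-0.2,6.1],"delta_rot":[0,0,0],"jaw":0},{"translation":[0.6,-0.2,6.1],"delta_rot":[0,0,0],"jaw":0},{"translation":[1.4,-0.2,6.1],"delta_rot":[0,0,0],"jaw":0},{"translation":[2.0,-0.2,6.1],"delta_rot":[0,0,0],"jaw":0},{"translation":[2.4,-0.2,6.1],"delta_rot":[0,0,0],"jaw":0},{"translation":[2.8,-0.2,6.1],"delta_rot":[0,0,0],"jaw":0}]}}

```text
time: 2.6
tool_pos: [0.5059, -0.169, 0.1154]
tool_rot: [0.0, 0.996, 0.084, 0.001]
contact_force: [-0.2, 0.0, 0.3]
gripper_width: 0.004
grasp_force: 0.0
```

```bash
python3 -c "
from h import *
to(-.041,0,.112)"
```

```text
t 2.6 head pos [-0.0674 -0.0017  0.1154] F [-0.21  0.08  0.26] gw 0.004
go [ 2.64 -0.17  0.35] [ 0.001 -0.001  0.   ]
```

Emit:
{"name": "send_rows", "arguments": {"steps": [{"translation":[0.2,0,0.2],"delta_rot":[0,0,0],"jaw":0},{"translation":[0.4,0,0.2],"delta_rot":[0,0,0],"jaw":0},{"translation":[0.6,0,0.2],"delta_rot":[0,0,0],"jaw":0},{"translation":[0.8,0,0.2],"delta_rot":[0,0,0],"jaw":0},{"translation":[1.0,0,0.2],"delta_rot":[0,0,0],"jaw":0},{"translation":[1.2,0,0.2],"delta_rot":[0,0,0],"jaw":0},{"translation":[1.4,0,0.2],"delta_rot":[0,0,0],"jaw":0},{"translation":[1.6,0,0.2],"delta_rot":[0,0,0],"jaw":0}]}}

```text
time: 3.4
tool_pos: [0.5206, -0.1661, 0.1122]
tool_rot: [-0.0, 0.996, 0.084, -0.0]
contact_force: [-0.5, -0.3, -0.2]
gripper_width: -0.001
grasp_force: 0.3
```

```bash
python3 -c "
from h import *
to(-.041,0,.112)"
```

```text
t 3.4 head pos [-0.0523 -0.0013  0.1122] F [-0.57 -0.2  -0.21] gw -0.001
go [ 1.13 -0.13  0.02] [-0.  0. -0.]
```

Emit:
{"name": "send_rows", "arguments": {"steps": [{"translation":[0.15,0,0],"delta_rot":[0,0,0],"jaw":0},{"translation":[0.3,0,0],"delta_rot":[0,0,0],"jaw":0},{"translation":[0.45,0,0],"delta_rot":[0,0,0],"jaw":0},{"translation":[0.6,0,0],"delta_rot":[0,0,0],"jaw":0},{"translation":[0.7,0,0],"delta_rot":[0,0,0],"jaw":0},{"translation":[0.8,0,0],"delta_rot":[0,0,0],"jaw":0},{"translation":[0.9,0,0],"delta_rot":[0,0,0],"jaw":0},{"translation":[0.9,0,0],"delta_rot":[0,0,0],"jaw":0}]}}

```text
time: 4.2
tool_pos: [0.5296, -0.1646, 0.1124]
tool_rot: [0.0, 0.996, 0.084, 0.0]
contact_force: [0.3, -0.0, -0.0]
gripper_width: -0.001
grasp_force: 0.1
```

```bash
python3 - <<'E'
from h import *
to(-.041,0,.112)
o=[]
for n in("scene","side"):
    f=grab_frame(n);W=cloud(f).reshape(-1,3);W=W[np.isfinite(W[:,2])];h=RH.inv().apply(W-H)
    m=(h[:,2]>.124)&(h[:,2]<.133)&(abs(h[:,1])<.018)&(h[:,0]>-.07); x=h[m][:,0]
    print(n,m.sum(),np.percentile(x,[1,5,95,99]).round(4))
    W0=np.load(f"pics/{n}0.npy").reshape(-1,3);W0=W0[np.isfinite(W0[:,2])];h=RH.inv().apply(W0-H)
    m=(h[:,2]>.124)&(h[:,2]<.133)&(abs(h[:,1])<.018)&(h[:,0]>-.07); print(" before",np.percentile(h[m][:,0],[1,5,95,99]).round(4))
E
```

```text
t 4.2 head pos [-0.0432 -0.0013  0.1124] F [ 0.26 -0.08 -0.02] gw -0.001
go [ 0.22 -0.13  0.04] [ 0. -0. -0.]
scene 823 [-0.0396 -0.0344  0.0218  0.0272]
 before [-0.0502 -0.0475  0.0044  0.0093]
side 353 [-0.0548 -0.05    0.0233  0.027 ]
 before [-0.0515 -0.0501  0.0027  0.0079]
```

Emit:
{"name": "send_rows", "arguments": {"steps": [{"translation":[0.05,0,0],"delta_rot":[0,0,0],"jaw":0},{"translation":[0.1,0,0],"delta_rot":[0,0,0],"jaw":0},{"translation":[0.15,0,0],"delta_rot":[0,0,0],"jaw":0},{"translation":[0.2,0,0],"delta_rot":[0,0,0],"jaw":0},{"translation":[0.25,0,0],"delta_rot":[0,0,0],"jaw":0},{"translation":[0.3,0,0],"delta_rot":[0,0,0],"jaw":0},{"translation":[0.3,0,0],"delta_rot":[0,0,0],"jaw":0},{"translation":[0.3,0,0],"delta_rot":[0,0,0],"jaw":0}]}}

```text
time: 5.1
tool_pos: [0.5324, -0.1641, 0.1123]
tool_rot: [0.0, 0.996, 0.084, 0.0]
contact_force: [-2.2, -1.1, 1.7]
gripper_width: -0.002
grasp_force: 0.8
```

```bash
python3 -c "
from h import *
to(-.041,0,.112)"
```

```text
t 5.1 head pos [-0.0404 -0.0014  0.1123] F [-2.32 -0.72  1.68] gw -0.002
go [-0.06 -0.14  0.03] [ 0. -0. -0.]
```

Emit:
{"name": "send_rows", "arguments": {"steps": [{"translation":[0.03,0,0],"delta_rot":[0,0,0],"jaw":0},{"translation":[0.06,0,0],"delta_rot":[0,0,0],"jaw":0},{"translation":[0.1,0,0],"delta_rot":[0,0,0],"jaw":0},{"translation":[0.1,0,0],"delta_rot":[0,0,0],"jaw":0},{"translation":[0.1,0,0],"delta_rot":[0,0,0],"jaw":0},{"translation":[0.1,0,0],"delta_rot":[0,0,0],"jaw":0},{"translation":[0.1,0,0],"delta_rot":[0,0,0],"jaw":0},{"translation":[0.1,0,0],"delta_rot":[0,0,0],"jaw":0}]}}

```text
time: 5.9
tool_pos: [0.5324, -0.1642, 0.1123]
tool_rot: [-0.0, 0.996, 0.084, -0.001]
contact_force: [-6.5, -0.9, 3.9]
gripper_width: 0.002
grasp_force: 3.4
```

```bash
python3 -c "
from h import *
to(-.041,0,.112)"
```

```text
t 5.9 head pos [-0.0404 -0.0014  0.1123] F [-6.52  0.23  3.95] gw 0.002
go [-0.06 -0.14  0.03] [-0.     0.003 -0.   ]
```

Stalled at the same place while the force rose to 6.5 N, above the 3 N sliding limit, so the plate is against the stop. I'll back off, then go up and across to behind the lever.

Emit:
{"name": "send_rows", "arguments": {"steps": [{"translation":[-0.3,0,0],"delta_rot":[0,0,0],"jaw":0},{"translation":[-1.5,0,0],"delta_rot":[0,0,0],"jaw":0},{"translation":[-3,0,0],"delta_rot":[0,0,0],"jaw":0},{"translation":[-4.2,0,-1.5],"delta_rot":[0,0,0],"jaw":0},{"translation":[-4.2,1.5,-3.7],"delta_rot":[0,0,0],"jaw":0},{"translation":[-4.2,3.5,-3.7],"delta_rot":[0,0,0],"jaw":0},{"translation":[-4.2,5.4,-3.7],"delta_rot":[0,0,0],"jaw":0},{"translation":[-4.2,5.4,-3.7],"delta_rot":[0,0,0],"jaw":0}]}}

```text
time: 6.7
tool_pos: [0.5009, -0.2266, 0.1484]
tool_rot: [-0.0, 0.997, 0.083, -0.0]
contact_force: [0.8, 0.5, 0.3]
gripper_width: -0.002
grasp_force: 0.0
```

```bash
python3 - <<'E'
from h import *
to(-.05,-.056,.149)
o=[]
for n,(u,v) in dict(side=(350,110),scene=(130,220)).items():
    f=grab_frame(n);o.append(cv2.resize(f["pixels"][v:v+160,u:u+160],None,fx=2.5,fy=2.5));W=cloud(f).reshape(-1,3);W=W[np.isfinite(W[:,2])];h=RH.inv().apply(W-H)
    W0=np.load(f"pics/{n}0.npy").reshape(-1,3);W0=W0[np.isfinite(W0[:,2])];h0=RH.inv().apply(W0-H)
    for q in(h0,h):
        m=(q[:,2]>.124)&(q[:,2]<.133)&(abs(q[:,1])<.018)&(abs(q[:,0])<.065);t=(q[:,2]>.138)&(abs(q[:,1]+.056)<.014)&(abs(q[:,0]+.026)<.02)
        print(n,np.percentile(q[m][:,0],[1,5,50,95,99]).round(4),q[m][:,2].mean().round(4),"tip",q[t].mean(0).round(4))
cv2.imwrite("pics/a2.png",np.hstack(o))
E
```

```text
t 6.7 head pos [-0.0819 -0.0576  0.1484] F [0.88 0.35 0.3 ] gw -0.002
go [ 3.19 -0.17 -0.07] [-0.     0.001 -0.003]
side [-0.0515 -0.0501 -0.0268  0.0027  0.0079] 0.1296 tip [-0.0278 -0.0512  0.147 ]
side [-0.03   -0.0288 -0.005   0.0243  0.0301] 0.1296 tip [-0.0287 -0.0515  0.1583]
scene [-0.0502 -0.0475 -0.0216  0.0044  0.0093] 0.1288 tip [-0.0247 -0.0589  0.1463]
scene [-0.0291 -0.0264  0.      0.0254  0.0305] 0.1288 tip [-0.0325 -0.055   0.3944]
```

View pics/a2.png

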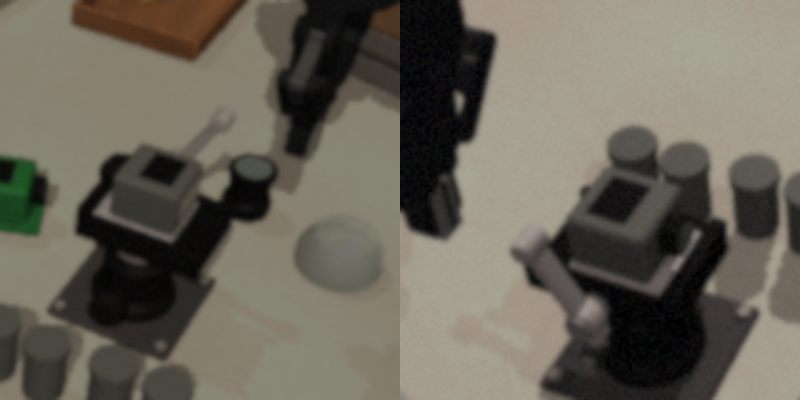

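The viewer's rear face is now at head x of about -30 mm and flat (top 0.129), so it is home. The lever is still open (bar at (222,118) left, (530,240) right). The fingers are lined up behind it at y = -57 mm. I'll push the bar forward.

Emit:
{"name": "send_rows", "arguments": {"steps": [{"translation":[1,-0.1,0],"delta_rot":[0,0,0],"jaw":0},{"translation":[2.2,-0.1,0],"delta_rot":[0,0,0],"jaw":0},{"translation":[3,-0.1,0],"delta_rot":[0,0,0],"jaw":0},{"translation":[3.4,-0.1,0],"delta_rot":[0,0,0],"jaw":0},{"translation":[3.8,-0.1,0],"delta_rot":[0,0,0],"jaw":0},{"translation":[4.2,-0.1,0],"delta_rot":[0,0,0],"jaw":0},{"translation":[4.6,-0.1,0],"delta_rot":[0,0,0],"jaw":0},{"translation":[5.0,-0.1,0],"delta_rot":[0,0,0],"jaw":0}]}}

```text
time: 7.6
tool_pos: [0.5503, -0.2149, 0.1495]
tool_rot: [0.0, 0.996, 0.084, -0.0]
contact_force: [-2.2, -0.4, 2.3]
gripper_width: -0.002
grasp_force: 1.1
```

```bash
python3 -c "
from h import *
to(-.012,-.056,.149)"
```

```text
t 7.6 head pos [-0.0313 -0.0545  0.1495] F [-2.19 -0.04  2.35] gw -0.002
go [1.93 0.15 0.05] [ 0.  0. -0.]
```

Pushing the lever: 2.2 N along the head. I'll carry on past upright.

Emit:
{"name": "send_rows", "arguments": {"steps": [{"translation":[0.3,0.1,0],"delta_rot":[0,0,0],"jaw":0},{"translation":[0.6,0.1,0],"delta_rot":[0,0,0],"jaw":0},{"translation":[0.9,0.1,0],"delta_rot":[0,0,0],"jaw":0},{"translation":[1.2,0.1,0],"delta_rot":[0,0,0],"jaw":0},{"translation":[1.5,0.1,0],"delta_rot":[0,0,0],"jaw":0},{"translation":[1.8,0.1,0],"delta_rot":[0,0,0],"jaw":0},{"translation":[2.1,0.1,0],"delta_rot":[0,0,0],"jaw":0},{"translation":[2.1,0.1,0],"delta_rot":[0,0,0],"jaw":0}]}}

```text
time: 8.4
tool_pos: [0.5714, -0.2122, 0.1493]
tool_rot: [-0.0, 0.996, 0.084, 0.0]
contact_force: [0.5, 0.0, -0.3]
gripper_width: 0.001
grasp_force: 0.0
```

```bash
python3 - <<'E'
from h import *
to(-.08,-.056,.2)
for n in("side","scene"):
    W=cloud(grab_frame(n)).reshape(-1,3);W=W[np.isfinite(W[:,2])];h=RH.inv().apply(W-H)
    t=(h[:,2]>.136)&(h[:,2]<.16)&(abs(h[:,1]+.056)<.016)&(h[:,0]>.006)&(h[:,0]<.05)
    print(n,t.sum(),h[t].mean(0) if t.any() else "")
E
```

```text
t 8.4 head pos [-0.01   -0.0553  0.1493] F [ 0.5  -0.05 -0.31] gw 0.001
go [-7.    0.07 -5.07] [ 0. -0.  0.]
side 90 [ 0.02393615 -0.05141322  0.1457445 ]
scene 177 [ 0.02744972 -0.05889785  0.14688519]
```

The lever snapped over: its tip is at x = +26 mm and the force has gone. I'll back straight off, rise, and check.

Emit:
{"name": "send_rows", "arguments": {"steps": [{"translation":[-1,0,0],"delta_rot":[0,0,0],"jaw":0},{"translation":[-3,0,0],"delta_rot":[0,0,0],"jaw":0},{"translation":[-5.5,0,0],"delta_rot":[0,0,0],"jaw":0},{"translation":[-8,0,-1],"delta_rot":[0,0,0],"jaw":0},{"translation":[-10,0,-4],"delta_rot":[0,0,0],"jaw":0},{"translation":[-12,0,-7],"delta_rot":[0,0,0],"jaw":0},{"translation":[-13,0,-9],"delta_rot":[0,0,0],"jaw":0},{"translation":[-13,0,-9],"delta_rot":[0,0,0],"jaw":0}]}}

```text
time: 9.3
tool_pos: [0.443, -0.2355, 0.2432]
tool_rot: [0.003, 0.997, 0.083, 0.003]
contact_force: [0.2, 0.8, 0.9]
gripper_width: 0.002
grasp_force: 0.0
```

```bash
python3 - <<'E'
from h import *
to(0,0,.2);o=[]
for n,(u,v) in dict(side=(350,110),scene=(130,220)).items():
    f=grab_frame(n);o.append(cv2.resize(f["pixels"][v:v+160,u:u+160],None,fx=2.5,fy=2.5));W=cloud(f).reshape(-1,3);W=W[np.isfinite(W[:,2])];q=RH.inv().apply(W-H)
    m=(q[:,2]>.124)&(q[:,2]<.133)&(abs(q[:,1])<.018)&(abs(q[:,0])<.065);t=(q[:,2]>.138)&(q[:,2]<.16)&(abs(q[:,1]+.056)<.014)&(abs(q[:,0])<.05)
    print(n,np.percentile(q[m][:,0],[1,5,50,95,99]).round(4),q[m][:,2].mean().round(4),"tip",q[t].mean(0).round(4))
cv2.imwrite("pics/a3.png",np.hstack(o))
E
```

```text
t 9.3 head pos [-0.1405 -0.0566  0.2432] F [0.29 0.74 0.95] gw 0.002
go [14.02 -5.71  4.36] [ 0.005 -0.005 -0.002]
side [-0.03   -0.0289 -0.0053  0.0255  0.0298] 0.1295 tip [ 0.0242 -0.0517  0.1463]
scene [-0.0289 -0.0261 -0.0005  0.0255  0.0306] 0.1288 tip [ 0.0275 -0.0589  0.147 ]
```

View pics/a3.png

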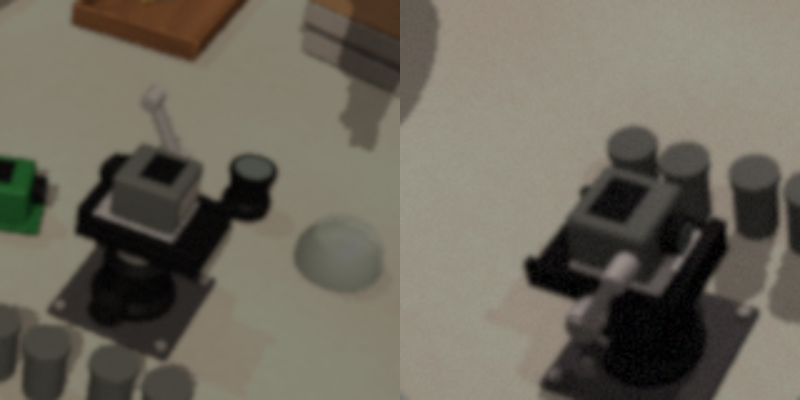

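The lever now leans forward (bar at (153,98) left, (622,262) right). The viewer is home and flat, the neighbours in view haven't moved, and the arm is clear.

```bash
python3 -c "
from plant import *
print(job_done())"
```

```text
the job is handed in; nothing more can be done
None
```

The job is handed in at about 9.4 s: the viewer is home against the end stop and flat in its channel, the lever was then snapped over to locked, and no neighbouring object was touched.

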